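# Hold the spindle lock of a stone cutter down with the lock pin

## Task

The stone cutter on the bench is having its blade changed: take the lock pin (the tool with the square handle) out of the drilled stone block, put its steel end down through the hole in the guard plate on top of the cutter, and push the spring-loaded spindle-lock plunger under it fully down without forcing it. Keep the pin upright in your grip and the plunger pressed to the bottom, and finish while still holding it there; leave the other things on the bench where they are.

Things in the scene. Friction and masses are not known exactly. Their poses are not given: they have to be found in the camera images.
- pin_grip (a point): Lock pin, loose, about 90 g, upright in one hole of the stone block: the tool whose wooden handle is square seen from above, 24 x 24 mm, 56 mm tall, sides parallel to this point's x and y. Below it is a round steel shank, 12 mm in diameter, 65 mm long. This point is the handle's centre, 28 mm below its top and 93 mm above the shank's tip; z up the pin.
- pin_tip (a point): Tip of the lock pin's shank: centre of its flat lower end, which has a 3 mm high chamfer. At the start it is down in the stone block, 35 mm below the block's top. z points up the pin.
- scriber_head (a point): Another hand tool, loose, standing in the other hole of the stone block, with the same shank but a round turned wooden head 34 mm across and 40 mm tall. Not wanted: leave it. This point is the centre of the head at its half height.
- rack: Drilled stone offcut, white marble, fixed, 60 mm (its x) by 150 mm (its y) and 45 mm tall. Two upright holes, 17 mm wide and 35 mm deep, at 45 mm either side of its middle along its y; the lock pin stands in one (either one), the round-headed tool in the other. Origin at the centre of its underside.
- guard_hole (a point): Hole in the guard plate on top of the stone cutter. The plate is steel, level, 60 mm (x) by 70 mm (y), 6 mm thick, on two legs at its y ends, open at its x ends. The hole is upright, 16 mm wide with a 1.5 mm chamfer. This point is the centre of the hole at the plate's upper face, 131 mm above the bench; z up.
- cutter: Stone cutter, fixed: aluminium gear head 92 x 80 mm, its top 90 mm above the bench, with a flat 180 mm blade beneath it and a green motor, 72 mm thick, lying towards its +x on wooden blocks and reaching 285 mm from the origin; the motor's top is 104 mm above the bench. Origin on the bench straight below the guard hole; z up.
- plunger_top (a point): Centre of the top of the spindle-lock plunger, a brass stud 24 mm across straight below the guard hole. At rest its top is 25 mm below the guard plate's upper face; pressed fully down it is 35 mm below. It moves with the plunger.
- plunger (a joint): Travel of the plunger: 0 at rest (up), 0.010 m fully down on its stop. A spring pushes it back up, with 4 N at rest and 10 N fully down.
- tin_mid (a point): Closed tin, 80 mm across and 100 mm tall, loose; leave it. This point is its centre.
- tile_mid (a point): Marble sample tile, 90 x 90 x 20 mm, loose, lying flat; leave it. This point is its centre.
- hammer_grip (a point): Hammer lying on the bench, loose; leave it. This point is on its handle; x points to its head.

How it is judged:
By the outcome, as a careful person would: the job done as asked, in the order asked, and still so for the second after the job is handed in, while the arm keeps its last pose, push and grip.
It also fails if it takes over 42 s, if anything falls off the work surface, if the arm or the gripper's body presses on something with over 40 N, if the wrist force passes 120 N, or if a joint passes its speed limit or range.

## Robot

A 6-joint arm with a two-finger parallel gripper is mounted at the origin on the work surface. World frame = base frame: x ahead of the robot, y to its left, z up, the work surface at z = 0. Lengths are in m, angles in degrees, forces in N, time in s.
With the tool pointing down it reaches from about 0.4 to 0.825 m from the base axis. Payload 7 kg.
Tool frame: the origin (TCP) lies midway between the tips of the shut fingers; the grasp point (between the pads) lies 19 mm behind it; z points along the fingers, x is the direction in which the jaws open and shut, and the axes are right-handed (so a half turn about z gives the same grasp; the last joint's range is limited). The gripper opens to 88 mm and grips with 3 to 60 N. Pads are 19 mm wide; open, the fingers measure 130 mm over their backs; the gripper's body (78 mm by 193 mm) begins 47 mm behind the grasp point.
Start: joints at [16.507, 20.546, 0.682, 0, -70.136, -16.507], TCP at [0.675, -0, 0.192] pointing down, gripper open.
Joint ranges: [-176.03, 176.03], [-82.01, 121.73], [-58.28, 71.71], [-173.87, 95.51], [-174.79, -0.11], [-173.66, 173.66]. Speed limits (degrees/s): [136.94, 136.94, 172.46, 180, 180, 180].

## Interface

Orientations are given as [roll, pitch, yaw] about the fixed x, y, z axes, in that order (R = Rz(yaw) Ry(pitch) Rx(roll)).
In Python, from plant import ctrl, vision, nets gives the robot as it stands.
- The arm moves only by the shell command python3 -m jog 'ROWS'. ROWS is text: rows parted by semicolons, each of 7 numbers parted by spaces: the turn, a rotation vector about the tool's x, y, z in units of 0.1 rad (1.0 is 0.1 rad), then the shift along the tool's x, y, z in units of 4 cm (1.0 is 4 cm), then the opening, from -1 (shut) to 1 (fully open). In form: rx ry rz x y z jaw; .... A call has 1 to 8 rows; each row shifts and turns the commanded pose from where the row before left it, along the tool's axes as they then stand; what a row does not reach is not made up. A row lasts 1/8 s, in which the tool goes at most 62.5 mm and 10.7 degrees, less where a joint would pass 70% of its speed; a pose out of reach is approached as far as the arm can. A call with a number of a shift or a turn outside -1 to 1 is refused whole. A call with a gripper value outside its range is refused whole. The fingers move at their own pace and stop on an object; the grip force is fixed at half the most. Time passes only in rows, so rows that do not move let the fingers close. It gives the time, the measured TCP pose, the force and the opening at its end, in the units of the state.
- ctrl.get_obs(): the state, without advancing time (a new reading comes with each control period).
- vision.snapshot(name): name is "scene" or "side" or "wrist"; returns (picture, depth): 400x640x3 uint8, red, green, blue; 400x640 float32, m along the optical axis (not along the pixel's ray), 0 where there is no reading.
- vision.camera_info(name): a dict with "camera_matrix" (3x3 intrinsics, pixels), "camera_from_world" (4x4, takes a point from world to camera coordinates); the wrist camera has in their place "tool_from_camera" (4x4, takes a point from camera to tool coordinates, whose origin is the TCP and whose axes are the tool frame's). Camera axes: x right, y down, z forward; pixel columns grow to the right and rows downward; lengths in m; the calibration is good to about 2 mm. A picture is of the moment at which its call begins: read the wrist's pose just before it. camera_info takes no time and is no camera call.
- ctrl.close_job(): hands the job in, once; it reports no verdict.
Trained networks look in the newest picture that a camera, given by its name, has taken for a name from the list of things; names that differ only in an ending like _2 or _b are one class to them, and where a whole thing is asked for, a point or a joint stands for the part that bears it (a point fixed in the world has none). Each returns a list of dicts, best first, with "score" (0 to 1); they miss things now and then, are a little off and sometimes report something else, mostly with a low value. They report only what shows in the picture. A call takes as long as a camera call.
- nets.boxes_of(target, camera): "location" ([x, y, z] in m, in world coordinates, good to about 4 mm: the middle of the surface that is visible of it).
The state is a dict: "clock": time; "joint_pos": joint angles; "qvel": joint speeds; "tau": joint torques, N m; "tool_pos": TCP position; "orientation": TCP orientation; "force": force on the tool from outside, world axes, zero at the start; "moment": the same for the moment, N m; "opening": finger opening in m.
Only numpy, scipy, OpenCV 4.12 (cv2) and the standard library are available. Lean on these libraries where they do the work, as an engineer would, in place of code of your own. Each camera call takes 0.05 s, during which the arm holds its last target.

## Working session

There is one attempt and no reset: what is moved stays moved. The work goes in short steps, Python scripts to look and compute and a shell command to move; the robot and the scene stay as the last step left them, time stands still between calls to the robot, and variables do not carry over. Pictures are saved under pics/ and viewed, and the job is handed in when it is done.

```bash
ls; mkdir -p pics; python3 - <<'E'
from plant import ctrl, vision, nets
import cv2, numpy as np
o=ctrl.get_obs(); print({k:np.round(v,4).tolist() for k,v in o.items()})
for n in ["scene","side","wrist"]:
    im,d=vision.snapshot(n); cv2.imwrite(f"pics/{n}0.png",im[:,:,::-1]); np.save(f"pics/{n}0.npy",d)
    i=vision.camera_info(n); print(n,{k:np.round(v,3).tolist() for k,v in i.items()})
for t in ["pin_grip","scriber_head","rack","guard_hole","cutter","plunger_top"]:
  for c in ["scene","side"]:
    print(t,c,[(np.round(r["location"],4).tolist(),round(r["score"],2)) for r in nets.boxes_of(t,c)[:2]])
print(ctrl.get_obs()["clock"])
E
```

```text
pics
{'clock': 0.0, 'joint_pos': [16.5066, 20.5913, 0.6354, -0.02, -70.1342, -16.5075], 'qvel': [-0.0497, -0.0285, 0.0286, 0.0663, 0.015, 0.0285], 'tau': [-0.0008, -58.2727, 29.3058, 6.9975, 0.0069, -0.0002], 'tool_pos': [0.6745, -0.0, 0.1909], 'orientation': [-179.9924, -0.0917, 179.9923], 'force': [-0.0805, 0.4434, 0.2684], 'moment': [0.0383, 0.042, -0.0022], 'opening': 0.0881}
scene {'camera_matrix': [[406.319, 0.0, 321.282], [0.0, 406.319, 199.431], [0.0, 0.0, 1.0]], 'camera_from_world': [[0.76, 0.649, 0.017, -0.451], [0.358, -0.397, -0.845, -0.12], [-0.542, 0.649, -0.535, 1.463], [0.0, 0.0, 0.0, 1.0]]}
side {'camera_matrix': [[483.067, 0.0, 309.491], [0.0, 483.067, 199.175], [0.0, 0.0, 1.0]], 'camera_from_world': [[-0.849, -0.528, -0.01, 0.499], [-0.322, 0.533, -0.783, 0.277], [0.418, -0.662, -0.622, 1.436], [0.0, 0.0, 0.0, 1.0]]}
wrist {'camera_matrix': [[287.356, 0.0, 319.266], [0.0, 287.356, 195.262], [0.0, 0.0, 1.0]], 'tool_from_camera': [[1.0, 0.001, 0.0, 0.001], [-0.001, 0.969, 0.248, -0.067], [0.0, -0.248, 0.969, -0.192], [0.0, 0.0, 0.0, 1.0]]}
pin_grip scene [([0.4507, -0.2841, 0.1059], 0.77)]
pin_grip side [([0.4447, -0.2713, 0.1065], 0.7)]
scriber_head scene [([0.4823, -0.1986, 0.098], 0.59)]
scriber_head side [([0.4778, -0.1829, 0.0987], 0.62)]
rack scene [([0.4727, -0.2511, 0.0404], 0.77)]
rack side [([0.4515, -0.2135, 0.0447], 0.91)]
guard_hole scene [([0.6623, 0.0814, 0.0682], 0.66), ([0.4497, -0.2841, 0.1036], 0.22)]
guard_hole side [([0.6095, 0.1297, 0.0724], 0.65)]
cutter scene [([0.6601, 0.0857, 0.0709], 0.62)]
cutter side [([0.6088, 0.1334, 0.0729], 0.6)]
plunger_top scene [([0.6615, 0.0792, 0.069], 0.63), ([0.4497, -0.2849, 0.1043], 0.25)]
plunger_top side [([0.6075, 0.1318, 0.0746], 0.53)]
0.75
```

View pics/scene0.png

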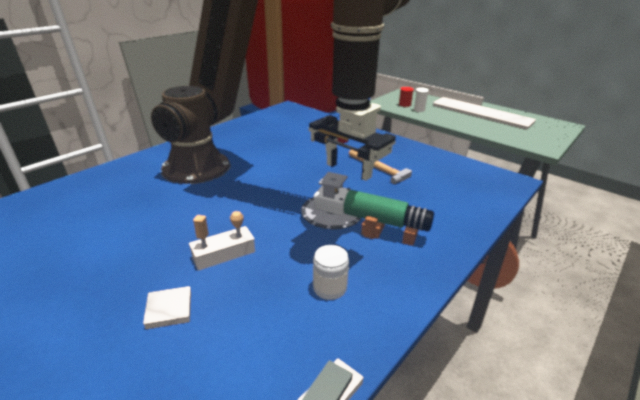

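View pics/side0.png

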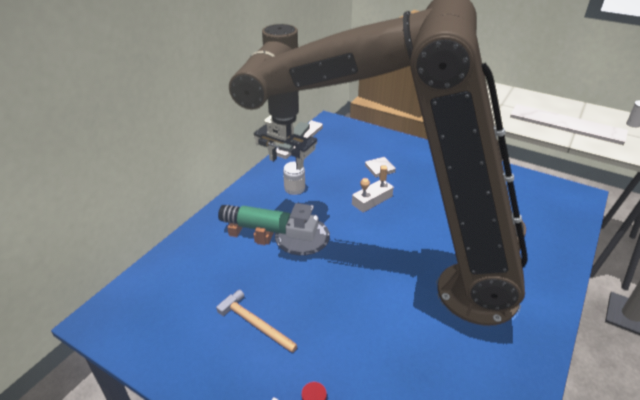

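View pics/wrist0.png

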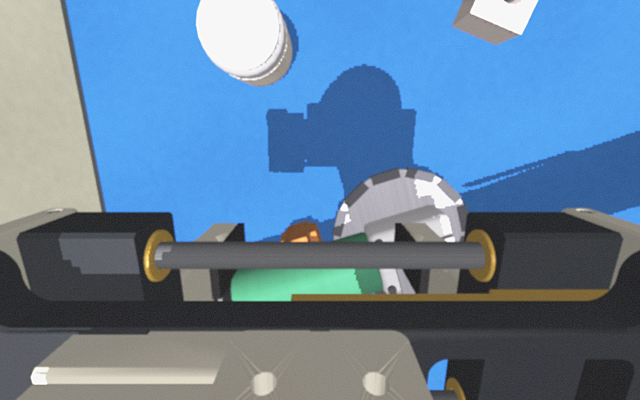

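The scene picture shows the square pin at (200,225) and the round scriber at (237,218). The guard plate is at about (335,183) in scene and (302,213) in side. Next I'll refine these positions with depth.

```bash
cat > h.py <<'E'
import numpy as np, cv2
from plant import ctrl, vision, nets
from scipy.spatial.transform import Rotation as R
def cloud(n,d,tw=None):
    i=vision.camera_info(n); K=np.array(i["camera_matrix"])
    v,u=np.mgrid[0:400,0:640]
    P=np.stack([(u-K[0,2])/K[0,0]*d,(v-K[1,2])/K[1,1]*d,d],-1)
    if n=="wrist": T=tw@np.array(i["tool_from_camera"])
    else: T=np.linalg.inv(np.array(i["camera_from_world"]))
    Q=P@T[:3,:3].T+T[:3,3]; Q[d==0]=np.nan
    return Q
def toolT(o):
    T=np.eye(4); T[:3,:3]=R.from_euler("xyz",o["orientation"],degrees=True).as_matrix(); T[:3,3]=o["tool_pos"]; return T
def top(Q,c,r,z,tol=.004):
    m=(np.abs(Q[...,2]-z)<tol)&(np.hypot(Q[...,0]-c[0],Q[...,1]-c[1])<r)
    return m
E
python3 - <<'E'
from h import *
for n in ["scene","side"]:
    Q=cloud(n,np.load(f"pics/{n}0.npy"))
    for nm,c,r,z in [("pin",(.447,-.278),.03,.131),("rack",(.463,-.235),.1,.045),("plate",(.6,.1),.12,.131),("scr",(.48,-.19),.03,.112)]:
        m=top(Q,c,r,z,.005); p=Q[m]
        if len(p)<4: print(n,nm,len(p)); continue
        rc=cv2.minAreaRect(p[:,:2].astype(np.float32)*1000)
        print(n,nm,len(p),p.mean(0).round(4),np.round(rc[0],1),np.round(rc[1],1),round(rc[2],1))
for n,(a,b,c,e) in {"scene":(180,270,200,280),"side":(290,345,150,220),}.items(): pass
im=cv2.imread("pics/scene0.png"); a=cv2.resize(im[165:285,150:450],(800,320)); 
im=cv2.imread("pics/side0.png"); b=cv2.resize(im[140:260,210:410],(466,280)); b=cv2.copyMakeBorder(b,0,0,0,334,0)
cv2.imwrite("pics/z0.png",np.vstack([a,b]))
E
```

```text
scene pin 66 [ 0.4508 -0.2829  0.1291] [ 448.7 -282.4] [23.9 24. ] 27.1
scene rack 865 [ 0.4664 -0.2429  0.0438] [ 463.4 -238.8] [150.2  65.5] 69.5
scene plate 287 [0.5689 0.0764 0.1297] [567.4  78.6] [60. 75.] 17.1
scene scr 67 [ 0.4822 -0.2     0.1114] [ 480.3 -198.6] [24.9 23.8] 50.0
side pin 20 [ 0.4454 -0.2742  0.1288] [ 446.2 -274.6] [21.7 23.7] 35.9
side rack 315 [ 0.4603 -0.2305  0.0434] [ 462.7 -233.7] [155.7  64.1] 70.8
side plate 243 [0.5645 0.0843 0.129 ] [564.8  84.3] [60.4 74.7] 18.1
side scr 28 [ 0.4742 -0.1894  0.1106] [ 475.1 -188.9] [23.6 25. ] 76.5
```

View pics/z0.png

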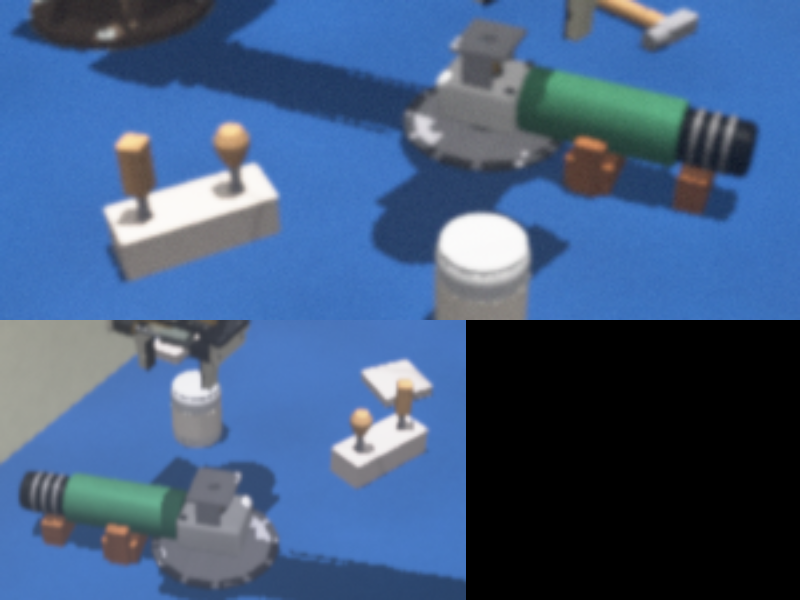

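The guard hole is at about (0.566, 0.081). The pin is at about (0.4475, -0.278), with its handle sides at about 30°. I'll move above and beside the pin for a wrist look.

```bash
python3 -m jog '0 0 0 0.5 -0.5 0 1; 0 0 0 0.9 -0.9 0 1; 0 0 0 0.9 -0.9 0 1; 0 0 0 0.95 -0.9 0 1; 0 0 0 0.95 -0.9 0 1; 0 0 0 0.95 -0.9 0 1; 0 0 0 0.7 -0.6 0 1; 0 0 0 0.4 -0.4 0 1'; python3 -m jog '0 0 -0.87 0 0 0 1; 0 0 -0.87 0 0 0 1; 0 0 -0.87 0 0 0 1; 0 0 -0.87 0 0 0 1; 0 0 -0.87 0 0 0 1; 0 0 -0.87 0 0 0 1; 0 0 0 0 0 0 1'
```

```text
clock: 1.75
tool_pos: [0.4236, -0.241, 0.1923]
orientation: [-180.0, 0.1, 179.9]
force: [0.9, 0.5, 0.3]
opening: 0.088
clock: 2.62
tool_pos: [0.425, -0.24, 0.192]
orientation: [-180.0, 0.0, -150.1]
force: [-0.5, -0.0, 0.4]
opening: 0.0871
```

```bash
cat > look.py <<'E'
import sys
from h import *
k=sys.argv[1]; o=ctrl.get_obs(); im,d=vision.snapshot("wrist")
cv2.imwrite(f"pics/w{k}.png",im[:,:,::-1]); np.save(f"pics/w{k}.npy",d); T=toolT(o); np.save(f"pics/w{k}T.npy",T)
print(o["clock"],o["tool_pos"],o["orientation"],o["force"])
Q=cloud("wrist",d,T)
for nm,c,r,z in [("pin",(.4475,-.278),.03,.131),("rack",(.463,-.235),.1,.045),("plate",(.566,.081),.07,.131)]:
    p=Q[top(Q,c,r,z,.005)]
    if len(p)>20:
        rc=cv2.minAreaRect(p[:,:2].astype(np.float32)*1000)
        print(nm,len(p),p.mean(0).round(4),np.round(rc[0],1),np.round(rc[1],1),round(rc[2],1))
E
python3 look.py 1
```

```text
2.625 [ 0.42498412 -0.24001382  0.19202046] [-1.79989962e+02  1.35908392e-02 -1.50124477e+02] [-0.54141485 -0.03760639  0.41433756]
pin 721 [ 0.4461 -0.2811  0.1302] [ 446.2 -280.9] [23.2 23.7] 30.2
rack 4834 [ 0.4606 -0.2448  0.0446] [ 461.1 -238.2] [150.4  60.2] 70.2
```

View pics/w1.png

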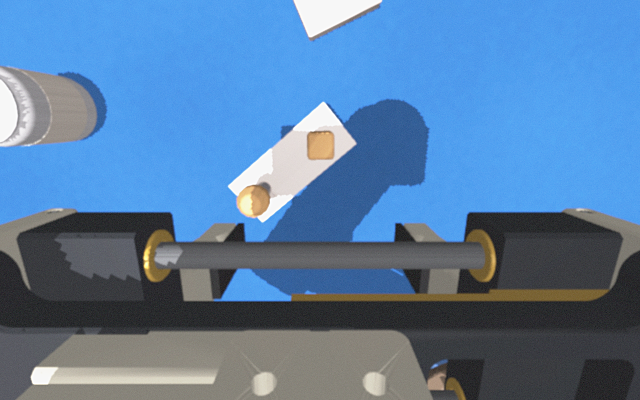

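The wrist picture shows the pin handle at (320,145) with its sides parallel to the image, and the scriber at (253,200). The pin is at (0.446, -0.281), which agrees with the hole position from the rack fit. I'll centre over it and go down.

```bash
python3 -m jog '0 0 0 0.03 -0.6 0 1; 0 0 0 0.025 -0.55 0 1; 0 0 0 0 0 0.6 1; 0 0 0 0 0 0.8 1; 0 0 0 0 0 0.7 1; 0 0 0 0 0 0.4 1; 0 0 0 0 0 0.2 1; 0 0 0 0 0 0 1'; python3 - <<'E'
from h import *
for n in ["scene","wrist"]:
    im,d=vision.snapshot(n); 
    if n=="scene": im=cv2.resize(im[165:285,130:310],(800,533))
    cv2.imwrite(f"pics/{n}2.png",im[:,:,::-1])
E
```

```text
clock: 3.68
tool_pos: [0.4462, -0.2812, 0.0839]
orientation: [180.0, -0.0, -150.1]
force: [0.3, 0.3, 0.3]
opening: 0.0873
```

View pics/scene2.png

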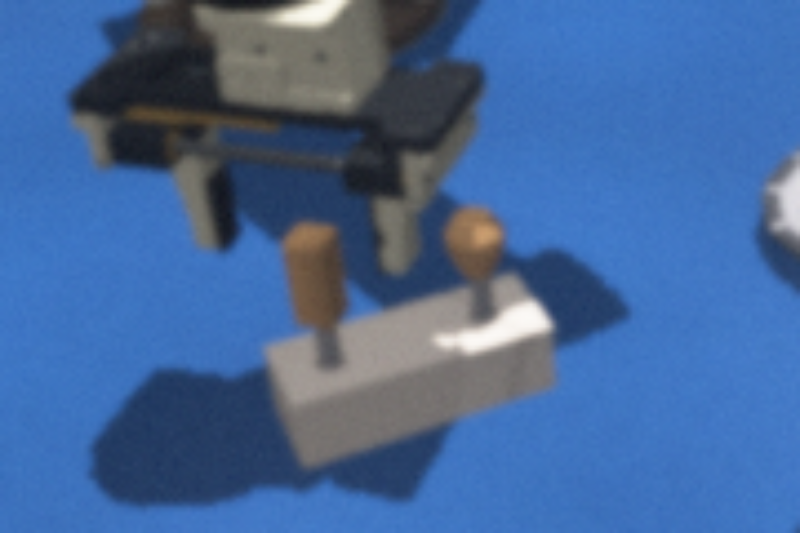

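View pics/wrist2.png

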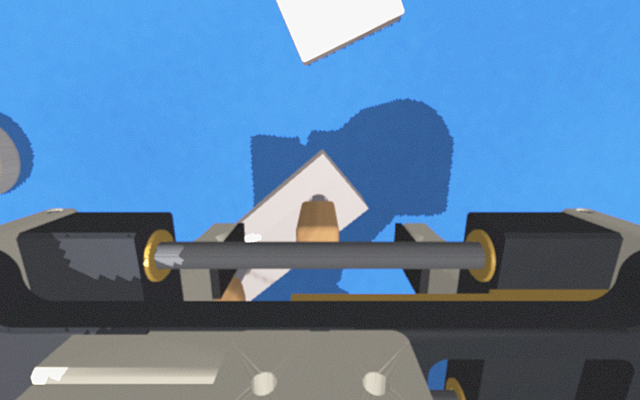

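```bash
python3 - <<'E'
from h import *
o=ctrl.get_obs(); T=toolT(o)
im,d=vision.snapshot("wrist"); i=vision.camera_info("wrist"); K=np.array(i["camera_matrix"])
Qt=cloud("wrist",d,np.eye(4))*1000
for u,v in [(405,226),(420,228),(440,228),(405,236),(435,236),(455,228),(235,228),(205,232),(410,275),(440,275),(440,290),(318,203),(318,215),(318,238)]:
    print((u,v),Qt[v,u].round(0))
im2,d2=vision.snapshot("scene"); Q=cloud("scene",d2); 
Qtool=(Q-T[:3,3])@T[:3,:3]*1000
for (zu,zv) in [(215,240),(205,200),(395,265),(395,220),(315,235),(320,300)]:
    u=int(130+zu*180/800);v=int(165+zv*120/533); print("scene",(u,v),Qtool[v,u].round(0))
i=vision.camera_info("scene");K=np.array(i["camera_matrix"]);p=np.array(i["camera_from_world"])@np.r_[T[:3,3],1]; q=K@p[:3]; print(q[:2]/q[2], (q[0]/q[2]-130)*800/180,(q[1]/q[2]-165)*533/120)
E
```

```text
(405, 226) [ 49. -11. -42.]
(420, 228) [ 55. -12. -48.]
(440, 228) [125.  39.  84.]
(405, 236) [ 45. -10. -55.]
(435, 236) [ 59. -12. -59.]
(455, 228) [141.  39.  85.]
(235, 228) [-45. -10. -43.]
(205, 232) [-58. -11. -53.]
(410, 275) [ 45.   5. -67.]
(440, 275) [ 49.  -8. -91.]
(440, 290) [ 49.  -2. -92.]
(318, 203) [  0. -11.   2.]
(318, 215) [  1. -12. -26.]
(318, 238) [  1.  -5. -46.]
scene (178, 219) [ 47. -14. -43.]
scene (176, 210) [ 47. -13. -68.]
scene (218, 224) [-52. -11. -41.]
scene (218, 214) [-57. -13. -71.]
scene (200, 217) [ -3.   0. -46.]
scene (202, 232) [ -9. -13. -12.]
[201.51272599 232.36131572] 317.8343377481571 299.1965106522992
```

The open fingertips sit about 40 mm behind the TCP because the jaws swing on a linkage. The TCP projects to zoomed pixel (318,299), right on the pin, and the handle is centred between the fingers. I'll close.

```bash
python3 -m jog '0 0 0 0 0 0 -1; 0 0 0 0 0 0 -1; 0 0 0 0 0 0 -1; 0 0 0 0 0 0 -1;0 0 0 0 0 0 -1;0 0 0 0 0 0 -1; 0 0 0 0 0 0 -1;0 0 0 0 0 0 -1'; python3 - <<'E'
from h import *
o=ctrl.get_obs(); T=toolT(o)
for n in ["scene","wrist"]:
    im,d=vision.snapshot(n); 
    if n=="scene": im=cv2.resize(im[165:285,130:310],(800,533)); 
    else: Qt=cloud(n,d,np.eye(4))*1000
    cv2.imwrite(f"pics/{n}3.png",im[:,:,::-1])
print(Qt[195:250:6,318].round(0)); print(o["opening"],o["force"],o["moment"])
E
```

```text
clock: 4.88
tool_pos: [0.446, -0.281, 0.0838]
orientation: [180.0, 0.0, -150.1]
force: [0.3, -0.1, -0.7]
opening: 0.0238
[[   0.   -6.   46.]
 [   0.  -12.    5.]
 [   0.  -12.   -9.]
 [   1.  -12.  -23.]
 [   1.  -12.  -34.]
 [   1.  -12.  -43.]
 [   1.   -9.  -46.]
 [   1.   -6.  -47.]
 [   1.  -32. -113.]
 [   1.  -31. -116.]]
0.023819807831725073 [ 0.33220632 -0.14619313 -0.7458785 ] [ 0.01428449  0.01495624 -0.02042657]
```

View pics/scene3.png

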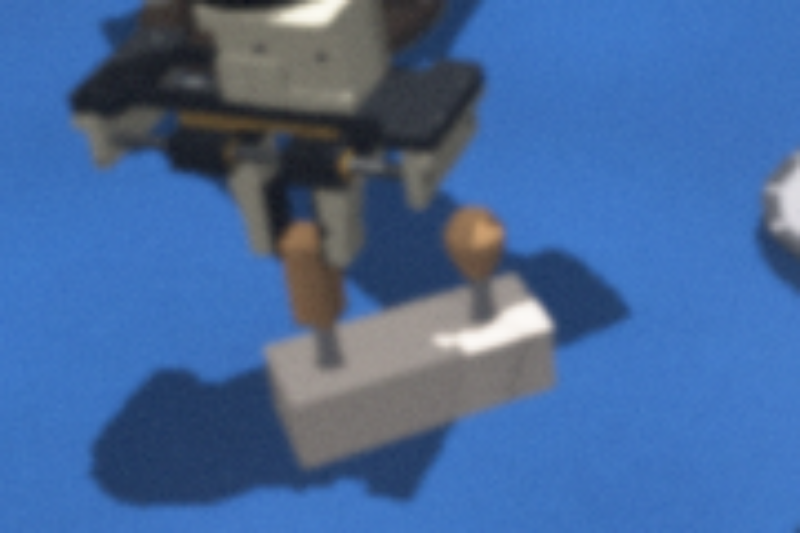

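View pics/wrist3.png

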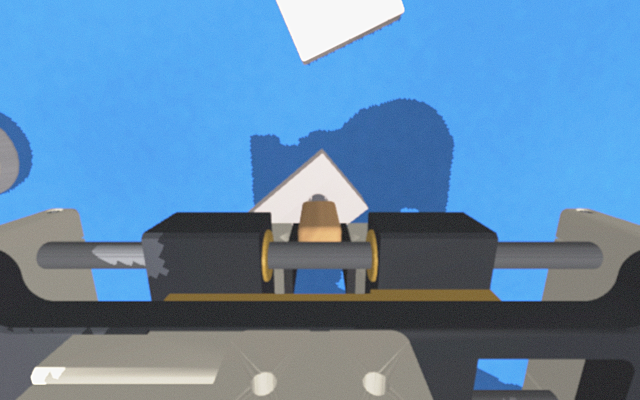

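```bash
python3 - <<'E'
from h import *
o=ctrl.get_obs(); T=toolT(o)
for n in ["scene","side","wrist"]:
    im,d=vision.snapshot(n); Q=cloud(n,d,T); t=(Q-T[:3,3])@T[:3,:3]*1000
    for nm,lo,hi in [("x+",14,40),("x-",-40,-14)]:
        m=(t[...,0]>lo)&(t[...,0]<hi)&(np.abs(t[...,1])<25)&(t[...,2]<20)&(t[...,2]>-160)
        p=t[m]; 
        if len(p): print(n,nm,len(p),"zmax pct",np.percentile(p[:,2],[50,90,97,100]).round(0), "hist",np.histogram(p[:,2],bins=[-160,-140,-120,-100,-80,-60,-40,-20,0,20])[0])
    if n=="side":
        cv2.imwrite("pics/side4.png",cv2.resize(im[100:240,320:460],(800,600))[:,:,::-1])
E
```

```text
scene x+ 228 zmax pct [-84. -48. -39. -34.] hist [13 32 30 53 51 38 11  0  0]
scene x- 249 zmax pct [-73. -44. -38. -20.] hist [50 31  0 17 71 69 10  1  0]
side x+ 110 zmax pct [-119.  -51.  -41.  -38.] hist [15 39  4  7 23 21  1  0  0]
side x- 110 zmax pct [-80. -43. -38. -34.] hist [34 15  3  3 28 19  8  0  0]
wrist x+ 6424 zmax pct [-128.  -83.  -50.  -35.] hist [2803 2570  228  347   83  360   33    0    0]
wrist x- 7374 zmax pct [-145. -120.  -54.  -38.] hist [4819 1817  188  204   44  281   21    0    0]
```

View pics/side4.png

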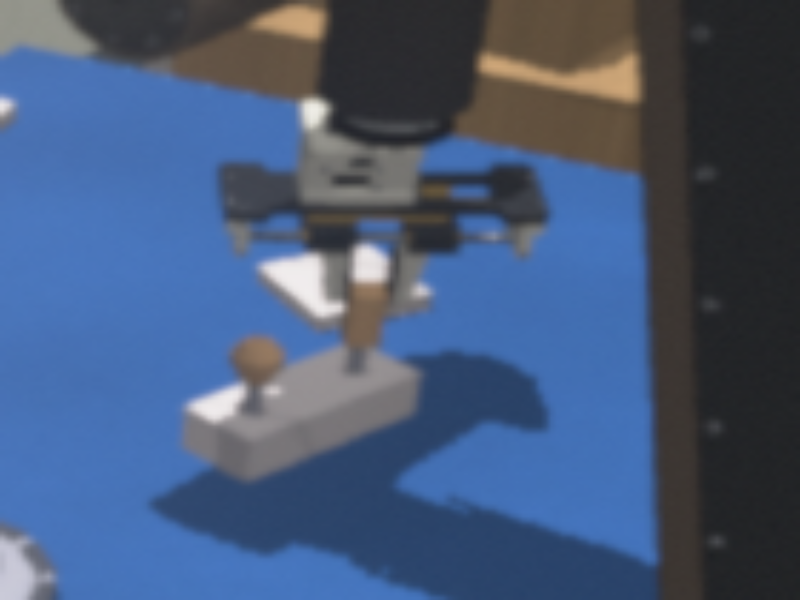

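All three cameras put the real fingertips about 37 mm behind the reported TCP, so I hold only the top 10 mm of the handle. I'll open, go 36 mm lower and grip again.

```bash
python3 -m jog '0 0 0 0 0 0 0.3; 0 0 0 0 0 0 0.3; 0 0 0 0 0 0 0.3; 0 0 0 0 0 0.1 0.3; 0 0 0 0 0 0.3 0.3;0 0 0 0 0 0.3 0.3;0 0 0 0 0 0.2 0.3; 0 0 0 0 0 0 0.3'; cat > chk.py <<'E'
import sys
from h import *
k=sys.argv[1]
o=ctrl.get_obs(); T=toolT(o)
print(o["tool_pos"],o["orientation"],o["opening"],o["force"])
for n,(a,b,c,e) in {"scene":(165,285,130,310),"wrist":(0,400,0,640)}.items():
    im,d=vision.snapshot(n); Q=cloud(n,d,T); t=(Q-T[:3,3])@T[:3,:3]*1000
    if n=="wrist":
        print(t[195:256:6,318].round(0).tolist())
        im=cv2.resize(im[100:300,170:470],(600,400))
    else: im=cv2.resize(im[a:b,c:e],(600,400))
    cv2.imwrite(f"pics/{n}_{k}.png",im[:,:,::-1])
E
python3 chk.py 5; cd pics; python3 -c "
import cv2,numpy as np
cv2.imwrite('c5.png',cv2.resize(np.hstack([cv2.imread('scene_5.png'),cv2.imread('wrist_5.png')]),(800,267)))"
```

```text
clock: 6.12
tool_pos: [0.4453, -0.2808, 0.0468]
orientation: [179.9, -0.1, -150.1]
force: [0.1, 0.1, -0.1]
opening: 0.057
[ 0.44533284 -0.28083728  0.04684698] [ 1.79924525e+02 -8.31592851e-02 -1.50094396e+02] 0.05704169327032054 [ 0.11456594  0.13077916 -0.07748062]
[[0.0, -17.0, 4.0], [0.0, -12.0, 4.0], [0.0, -6.0, 8.0], [0.0, -5.0, -3.0], [1.0, -12.0, -34.0], [1.0, -12.0, -45.0], [1.0, -12.0, -53.0], [1.0, -12.0, -62.0], [1.0, -32.0, -115.0], [1.0, -31.0, -117.0], [1.0, -29.0, -116.0]]
```

View pics/c5.png

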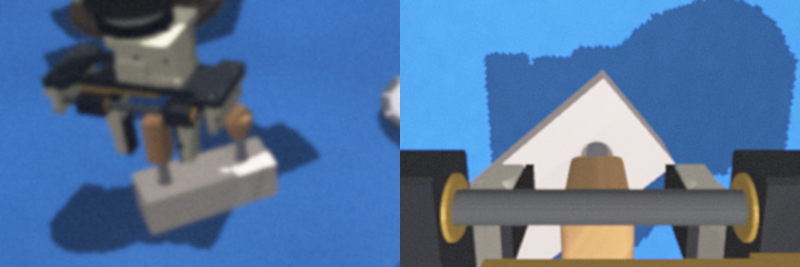

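```bash
python3 -m jog '0 0 0 0 0 0 -1; 0 0 0 0 0 0 -1; 0 0 0 0 0 0 -1; 0 0 0 0 0 0 -1;0 0 0 0 0 0 -1;0 0 0 0 0 0 -1'; python3 -m jog '0 0 0 0 0 -0.1 -1; 0 0 0 0 0 -0.3 -1; 0 0 0 0 0 -0.5 -1; 0 0 0 0 0 -0.7 -1;0 0 0 0 0 -0.8 -1;0 0 0 0 0 -0.8 -1;0 0 0 0 0 -0.6 -1;0 0 0 0 0 -0.3 -1'; python3 chk.py 6;  cd pics; python3 -c "
import cv2,numpy as np
cv2.imwrite('c6.png',cv2.resize(np.hstack([cv2.imread('scene_6.png'),cv2.imread('wrist_6.png')]),(800,267)))"
```

```text
clock: 6.98
tool_pos: [0.4461, -0.281, 0.048]
orientation: [-180.0, 0.0, -150.1]
force: [0.3, -0.1, 2.5]
opening: 0.0238
clock: 7.98
tool_pos: [0.4465, -0.2811, 0.2139]
orientation: [-179.9, 0.1, -150.1]
force: [-0.2, 0.4, -1.5]
opening: 0.0239
[ 0.4464533  -0.2811296   0.21393346] [-1.79895844e+02  1.06457901e-01 -1.50086223e+02] 0.023934477058655427 [-0.20116716  0.42435813 -1.46860564]
[[-0.0, 26.0, 169.0], [0.0, -6.0, 28.0], [0.0, -5.0, 11.0], [0.0, -5.0, -3.0], [1.0, -12.0, -34.0], [1.0, -12.0, -44.0], [1.0, -12.0, -52.0], [1.0, -12.0, -61.0], [1.0, -32.0, -114.0], [1.0, -31.0, -116.0], [1.0, -29.0, -116.0]]
```

View pics/c6.png

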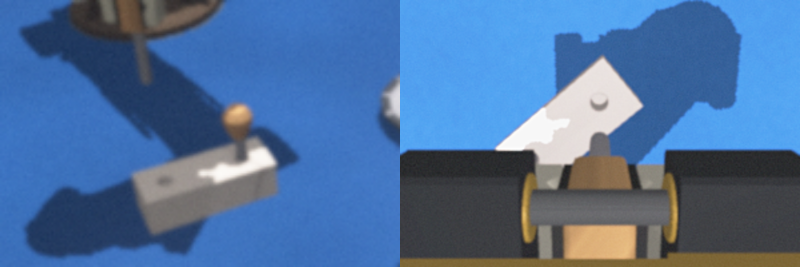

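The pin is out and upright: the shank is centred in the tool frame, and the tip is about 38 mm beyond the reported TCP, at world z ≈ 0.176. Next I'll move beside the guard plate to see the hole with the wrist camera.

```bash
python3 -m jog '0 0 0 -0.3 0.3 0 -1; 0 0 0 -0.6 0.7 0 -1; 0 0 0 -0.8 0.9 0 -1; 0 0 0 -0.85 0.95 0 -1; 0 0 0 -0.85 0.95 0 -1; 0 0 0 -0.85 0.95 0 -1; 0 0 0 -0.85 0.95 0 -1; 0 0 0 -0.8 0.9 0 -1'; python3 -m jog '0 0 0 -0.7 0.7 0 -1; 0 0 0 -0.4 0.4 0 -1; 0 0 0 -0.1 0.2 0 -1; 0 0 0 0 0 0 -1'; python3 look.py 7
```

```text
clock: 9.07
tool_pos: [0.5182, 0.0679, 0.2107]
orientation: [180.0, -0.1, -150.1]
force: [1.2, 0.2, 0.0]
opening: 0.0241
clock: 9.57
tool_pos: [0.5341, 0.1345, 0.2113]
orientation: [180.0, -0.1, -150.1]
force: [-0.4, -0.7, -1.4]
opening: 0.0239
9.575 [0.5340533  0.13450025 0.21134635] [ 1.79999435e+02 -6.78544258e-02 -1.50065732e+02] [-0.36092044 -0.70231349 -1.43984212]
plate 4824 [0.5652 0.0787 0.1306] [564.8  79.8] [60.3 70.2] 17.6
```

View pics/w7.png

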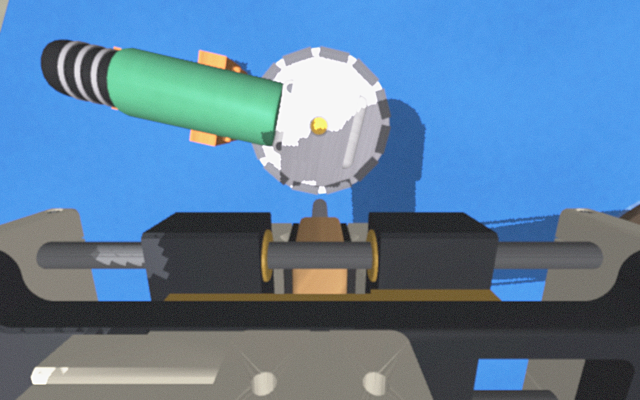

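The wrist picture shows the guard plate with the brass plunger through its hole at about (319,125). I'll fit the hole rim.

```bash
cat > hole.py <<'E'
import sys
from h import *
k=sys.argv[1]; d=np.load(f"pics/w{k}.npy"); T=np.load(f"pics/w{k}T.npy"); im=cv2.imread(f"pics/w{k}.png")
i=vision.camera_info("wrist"); K=np.array(i["camera_matrix"]); Tw=T@np.array(i["tool_from_camera"])
Q=cloud("wrist",d,T)
pl=(np.abs(Q[...,2]-.131)<.004)&(np.hypot(Q[...,0]-.565,Q[...,1]-.08)<.05)
H=cv2.convexHull(np.argwhere(pl)[:,::-1].astype(np.int32)); M=np.zeros((400,640),np.uint8); cv2.fillConvexPoly(M,H,255)
M=cv2.erode(M,np.ones((5,5)))
def toz(u,v,z):
    r=Tw[:3,:3]@np.array([(u-K[0,2])/K[0,0],(v-K[1,2])/K[1,1],1]); s=(z-Tw[2,3])/r[2]; return Tw[:3,3]+s*r
hole=(M>0)&(Q[...,2]<.127)
n,l,st,c=cv2.connectedComponentsWithStats(hole.astype(np.uint8))
for j in range(1,n):
    if st[j,4]>15: print("depth hole",st[j],c[j],toz(*c[j],.131).round(4),toz(*c[j],.128).round(4))
hsv=cv2.cvtColor(im,cv2.COLOR_BGR2HSV); y=((hsv[...,1]>90)&(hsv[...,0]>12)&(hsv[...,0]<38)&(M>0)).astype(np.uint8)
n,l,st,c=cv2.connectedComponentsWithStats(y)
for j in range(1,n):
    if st[j,4]>15: print("brass",st[j],c[j],toz(*c[j],.106).round(4),toz(*c[j],.131).round(4))
p=Q[pl]; a=cv2.minAreaRect(p[:,:2].astype(np.float32)*1000); print(a)
u,v=map(int,c[-1]); cv2.imwrite(f"pics/hole{k}.png",cv2.resize(im[85:165,270:370],(800,600)))
E
python3 hole.py 7
```

```text
depth hole [311 118  17  17 230] [318.59130435 125.93478261] [0.5647 0.0797 0.131 ] [0.5647 0.0798 0.128 ]
brass [311 118  16  16 210] [318.44761905 125.54761905] [0.5649 0.0798 0.106 ] [0.565  0.0795 0.131 ]
((564.8231201171875, 79.81797790527344), (60.25978469848633, 70.17656707763672), 17.57392120361328)
```

View pics/hole7.png

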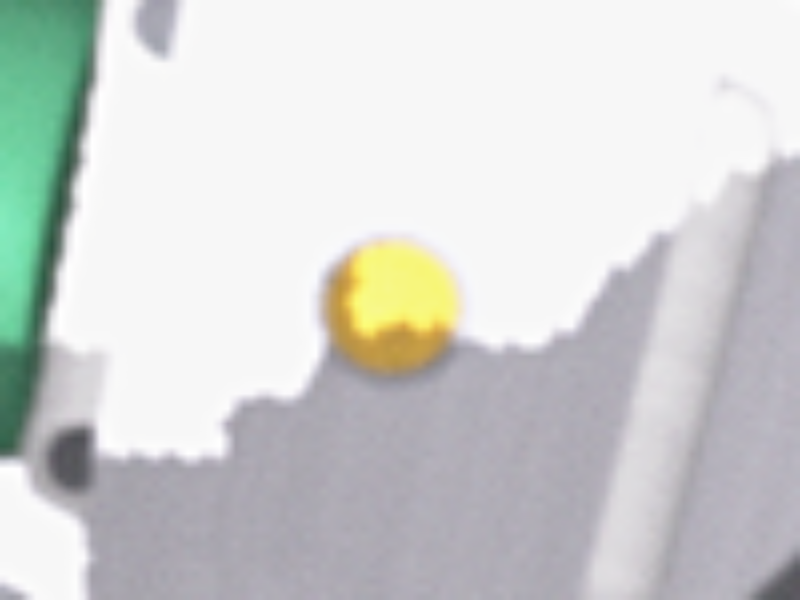

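```bash
python3 -m jog '0 0 0 0 -0.3 0 -1; 0 0 0 0.02 -0.6 0 -1; 0 0 0 0 -0.47 0 -1; 0 0 0 0 -0.2 0 -1; 0 0 0 0 0 0.2 -1; 0 0 0 0 0 0.4 -1; 0 0 0 0 0 0.1 -1; 0 0 0 0 0 0 -1'; python3 look.py 8 ; python3 - <<'E'
from h import *
o=ctrl.get_obs(); print(o["tool_pos"],o["force"])
T=toolT(o); ims=[]
for n,c in {"scene":(335,175),"side":(302,205)}.items():
    im,d=vision.snapshot(n); i=vision.camera_info(n)
    P=np.array(i["camera_from_world"]); K=np.array(i["camera_matrix"])
    im=im[c[1]-45:c[1]+30,c[0]-50:c[0]+50]; ims.append(cv2.resize(im,(400,300),interpolation=cv2.INTER_CUBIC))
cv2.imwrite("pics/c8.png",np.hstack(ims)[:,:,::-1])
E
```

```text
clock: 10.62
tool_pos: [0.5648, 0.08, 0.1832]
orientation: [180.0, -0.1, -150.0]
force: [-0.4, 0.3, -1.0]
opening: 0.024
10.625 [0.56482282 0.07996207 0.1832197 ] [ 1.79997873e+02 -6.93552163e-02 -1.50050000e+02] [-0.40995125  0.31479184 -1.01143911]
rack 1357 [ 0.4678 -0.178   0.0442] [ 463.3 -174.7] [67.6 34. ] 29.0
plate 3742 [0.5695 0.0708 0.1306] [565.6  76.7] [60.1 63.9] 17.6
[0.56517854 0.08004188 0.1837705 ] [-0.557322   -0.02537041 -0.79930664]
```

View pics/c8.png

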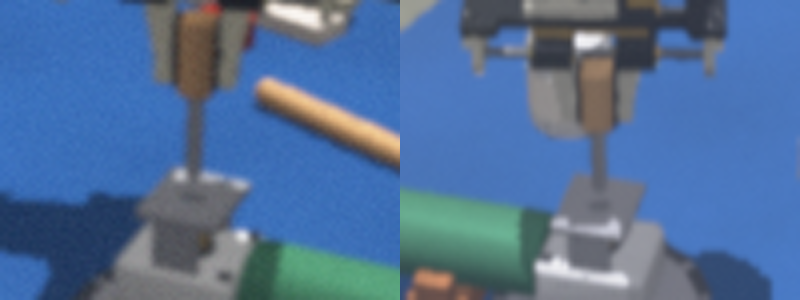

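View pics/w8.png

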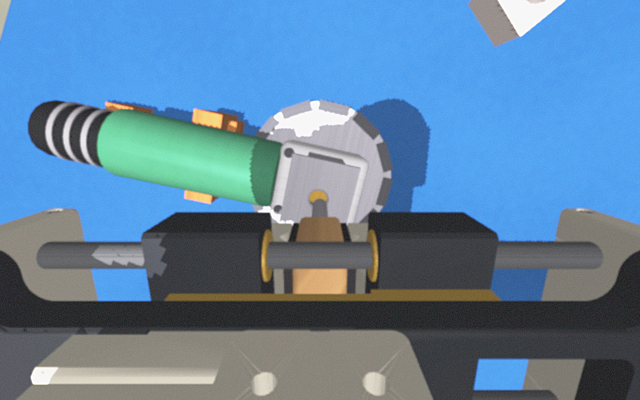

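```bash
python3 - <<'E'
from h import *
for k in ["7","8"]:
    d=np.load(f"pics/w{k}.npy"); t=cloud("wrist",d,np.eye(4))*1000
    for v in range(194,240,3):
        r=t[v]; m=(np.abs(r[:,0])<16)&(np.abs(r[:,1])<16)&(r[:,2]<40)
        p=r[m]
        if len(p)>2: print(k,v,np.where(m)[0][[0,-1]],p[:,0].min().round(1),p[:,0].max().round(1),"mid",((p[:,0].min()+p[:,0].max())/2).round(2),p[:,1:].mean(0).round(1))
d=np.load("pics/w8.npy");T=np.load("pics/w8T.npy")
Q=cloud("wrist",d,T)
E
sed -i 's/-.565,Q\[...,1\]-.08)<.05/-.565,Q[...,1]-.08)<.05/' hole.py; python3 hole.py 8; python3 - <<'E'
import cv2
im=cv2.imread("pics/w8.png"); cv2.imwrite("pics/hole8.png",cv2.resize(im[175:235,280:360],(800,600),interpolation=cv2.INTER_NEAREST))
E
```

```text
7 200 [315 324] -2.2 5.2 mid 1.52 [-5.2 31.9]
7 203 [313 326] -3.8 6.8 mid 1.49 [-4.6 25.2]
7 206 [313 326] -3.5 6.6 mid 1.52 [-4.6 16.7]
7 209 [312 327] -4.4 7.4 mid 1.51 [-4.1 10.5]
7 212 [312 327] -4.1 7.1 mid 1.47 [-4.3  2.8]
7 215 [312 327] -3.8 6.8 mid 1.49 [-4.4 -4.4]
7 218 [302 337] -8.9 11.9 mid 1.49 [-11.6 -31.7]
7 221 [300 339] -10.0 12.9 mid 1.45 [-11.5 -36.6]
7 224 [289 344] -15.6 15.5 mid -0.04 [-11.2 -40.8]
7 227 [288 345] -15.7 15.7 mid 0.02 [-11.  -45.2]
7 230 [287 346] -15.7 15.8 mid 0.03 [-11.1 -49.7]
7 233 [286 347] -15.6 15.9 mid 0.12 [-11.  -53.8]
7 236 [286 347] -15.9 15.7 mid -0.1 [-11.  -57.7]
7 239 [286 348] -15.9 15.7 mid -0.13 [-10.9 -61.4]
8 200 [316 324] -1.3 5.2 mid 1.95 [-5.2 31.8]
8 203 [313 326] -3.8 6.8 mid 1.5 [-4.6 25.2]
8 206 [313 326] -3.6 6.6 mid 1.51 [-4.6 16.8]
8 209 [313 327] -3.3 7.4 mid 2.02 [-4.4  9.8]
8 212 [312 327] -4.1 7.1 mid 1.5 [-4.3  2.6]
8 215 [312 327] -3.9 6.8 mid 1.49 [-4.5 -4.5]
8 218 [302 337] -8.9 11.8 mid 1.46 [-11.6 -31.7]
8 221 [300 339] -10.0 13.0 mid 1.48 [-11.5 -36.6]
8 224 [289 344] -15.6 15.6 mid -0.01 [-11.1 -40.6]
8 227 [288 345] -15.6 15.8 mid 0.11 [-11.1 -45.2]
8 230 [287 346] -15.7 15.9 mid 0.09 [-11.  -49.6]
8 233 [286 346] -15.7 15.4 mid -0.14 [-11.1 -54. ]
8 236 [286 347] -15.8 15.6 mid -0.09 [-11.  -57.6]
8 239 [286 348] -15.9 15.8 mid -0.04 [-10.9 -61.4]
depth hole [310 191  17  14 145] [317.4137931 196.1862069] [0.5666 0.0774 0.131 ] [0.5662 0.0781 0.128 ]
brass [310 191  17  12 136] [317.54411765 195.73529412] [0.5636 0.0826 0.106 ] [0.5667 0.077  0.131 ]
brass [300 218  39   6 170] [318.15294118 220.        ] [0.5507 0.1039 0.106 ] [0.555  0.0962 0.131 ]
((565.6063842773438, 76.65763854980469), (60.092437744140625, 63.9454231262207), 17.618268966674805)
```

View pics/hole8.png

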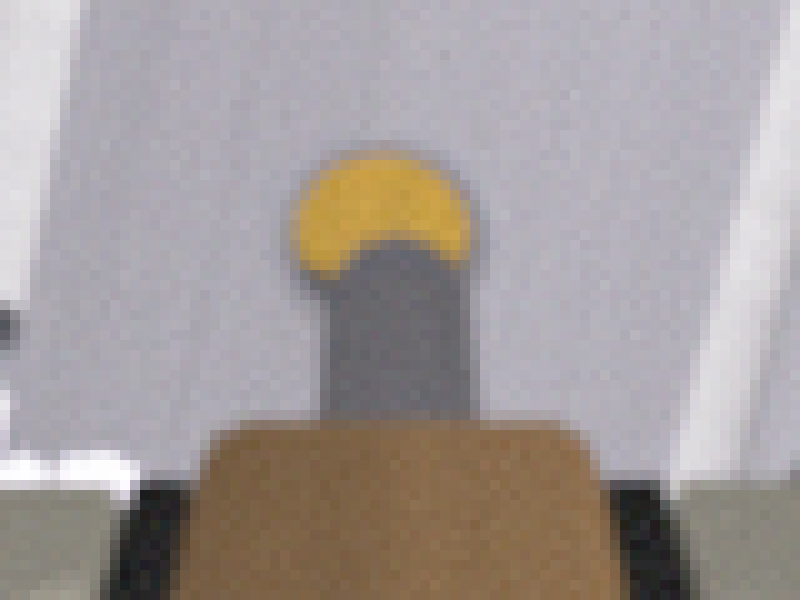

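The shank sits about 1.5 mm to tool +x of the hole centre, and the scene and side views agree on the direction. I'll correct it and look again.

```bash
python3 -m jog '0 0 0 -0.02 0 0.1 -1; 0 0 0 -0.02 0 0 -1; 0 0 0 0 0 0 -1'; python3 - <<'E'
from h import *
o=ctrl.get_obs(); print(o["clock"],o["tool_pos"],o["force"])
ims=[]
for n,c in {"scene":(336,178),"side":(302,207)}.items():
    im,d=vision.snapshot(n)
    ims.append(cv2.resize(im[c[1]-25:c[1]+15,c[0]-20:c[0]+20],(400,400),interpolation=cv2.INTER_CUBIC))
im,d=vision.snapshot("wrist"); a=cv2.resize(im[185:225,290:350],(300,200),interpolation=cv2.INTER_CUBIC)
ims=np.vstack([np.hstack(ims),cv2.copyMakeBorder(a,0,0,0,500,0)])
cv2.imwrite("pics/c9.png",ims[:,:,::-1])
E
```

```text
clock: 11.15
tool_pos: [0.5667, 0.0805, 0.1799]
orientation: [-180.0, -0.0, -150.1]
force: [-0.8, 0.6, -1.3]
opening: 0.0238
11.15 [0.56669664 0.08049469 0.17987631] [-0.79930455  0.61777309 -1.2509273 ]
```

View pics/c9.png

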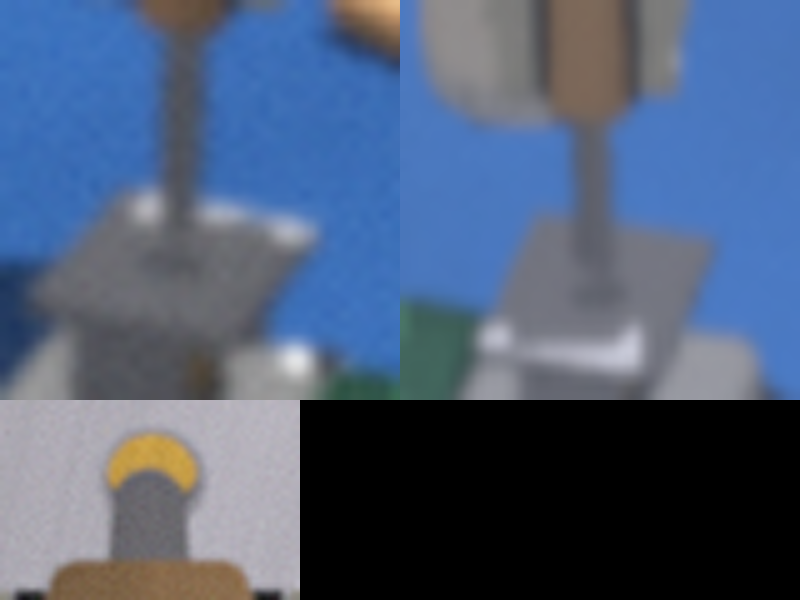

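Wrist view: shank centre at 150 against hole centre at 152 (5x zoom), so they agree within about 0.5 mm. I'll go down into the hole slowly and watch the force.

```bash
python3 -m jog '0 0 0 0.015 0 0.1 -1; 0 0 0 0 0 0.1 -1; 0 0 0 0 0 0 -1'; python3 -m jog '0 0 0 0 0 0.1 -1; 0 0 0 0 0 0 -1';  python3 -m jog '0 0 0 0 0 0.1 -1; 0 0 0 0 0 0 -1'; python3 -m jog '0 0 0 0 0 0.1 -1; 0 0 0 0 0 0 -1'
```

```text
clock: 11.68
tool_pos: [0.5658, 0.08, 0.1713]
orientation: [180.0, -0.1, -150.1]
force: [0.1, -0.2, -1.0]
opening: 0.0237
clock: 11.92
tool_pos: [0.5659, 0.0801, 0.1675]
orientation: [180.0, -0.0, -150.1]
force: [-0.3, -0.0, -0.6]
opening: 0.0237
clock: 12.18
tool_pos: [0.5659, 0.0801, 0.1635]
orientation: [180.0, -0.0, -150.1]
force: [0.5, -0.9, -1.3]
opening: 0.0239
clock: 12.42
tool_pos: [0.5659, 0.0801, 0.1595]
orientation: [180.0, -0.0, -150.1]
force: [0.5, -0.2, -1.5]
opening: 0.0236
```

```bash
cat > cl.py <<'E'
import sys
from h import *
ims=[]
for n,c in {"scene":(336,178),"side":(302,207)}.items():
    im,d=vision.snapshot(n)
    ims.append(cv2.resize(im[c[1]-25:c[1]+15,c[0]-20:c[0]+20],(400,400),interpolation=cv2.INTER_CUBIC))
im,d=vision.snapshot("wrist"); a=cv2.resize(im[185:225,290:350],(300,200),interpolation=cv2.INTER_CUBIC)
ims=np.vstack([np.hstack(ims),cv2.copyMakeBorder(a,0,0,0,500,0)])
cv2.imwrite(f"pics/c{sys.argv[1]}.png",ims[:,:,::-1])
t=cloud("wrist",d,np.eye(4))*1000
for v in (206,212,224,236,239):
    r=t[v]; m=(np.abs(r[:,0])<9)&(np.abs(r[:,1])<16)&(r[:,2]<40); p=r[m]; print(v,p[:,0].min().round(1),p[:,0].max().round(1),p[:,1].min().round(1),p[:,2].mean().round(1))
c=t[:,318]; print([ (v,c[v].round(0).tolist()) for v in range(212,246,3)])
E
python3 cl.py 10
```

```text
206 -8.5 6.6 -5.6 18.9
212 -8.6 8.4 -5.7 10.4
224 -8.9 9.0 -12.1 -41.9
236 -8.9 8.6 -12.3 -59.1
239 -9.0 9.0 -12.0 -62.9
[(212, [0.0, -6.0, -2.0]), (215, [0.0, -5.0, -8.0]), (218, [1.0, -11.0, -31.0]), (221, [1.0, -12.0, -38.0]), (224, [1.0, -12.0, -43.0]), (227, [1.0, -12.0, -46.0]), (230, [1.0, -12.0, -52.0]), (233, [1.0, -11.0, -55.0]), (236, [1.0, -11.0, -59.0]), (239, [1.0, -12.0, -64.0]), (242, [1.0, -32.0, -113.0]), (245, [1.0, -32.0, -115.0])]
```

View pics/c10.png

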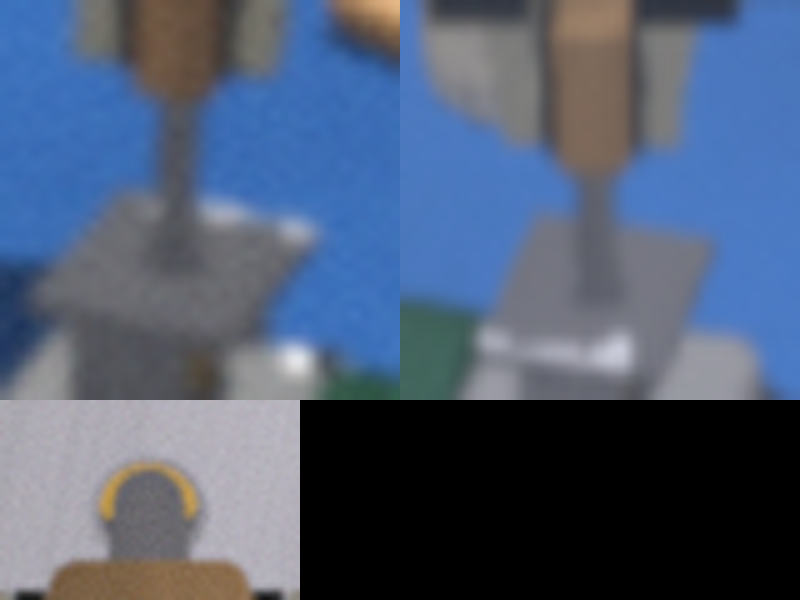

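The pin is in the hole and centred (shank at 150, hole at 151 in the zoomed wrist view). I'll keep pressing in small steps.

```bash
python3 -m jog '0 0 0 0 0 0.1 -1; 0 0 0 0 0 0.1 -1; 0 0 0 0 0 0 -1'; python3 -m jog '0 0 0 0 0 0.1 -1; 0 0 0 0 0 0 -1';  python3 -m jog '0 0 0 0 0 0.1 -1; 0 0 0 0 0 0 -1;0 0 0 0 0 0 -1'; python3 -m jog '0 0 0 0 0 0.05 -1; 0 0 0 0 0 0 -1;0 0 0 0 0 0 -1'
```

```text
clock: 12.95
tool_pos: [0.5658, 0.0801, 0.1513]
orientation: [180.0, -0.1, -150.1]
force: [-0.1, 0.2, -0.8]
opening: 0.0235
clock: 13.2
tool_pos: [0.5659, 0.0801, 0.1475]
orientation: [180.0, -0.0, -150.1]
force: [0.5, -0.4, -1.2]
opening: 0.0239
clock: 13.58
tool_pos: [0.5663, 0.0802, 0.144]
orientation: [-180.0, 0.0, -150.1]
force: [0.5, -0.6, 1.0]
opening: 0.0239
clock: 13.95
tool_pos: [0.5663, 0.0802, 0.1422]
orientation: [-180.0, 0.0, -150.1]
force: [-0.9, 1.5, 4.4]
opening: 0.024
```

Contact came at tool z ≈ 0.144, as predicted. The bottom stop should be near 0.134.

```bash
for i in 1; do python3 -m jog '0 0 0 0 0 0.05 -1; 0 0 0 0 0 0.05 -1; 0 0 0 0 0 0 -1;0 0 0 0 0 0 -1'; python3 -m jog '0 0 0 0 0 0.05 -1; 0 0 0 0 0 0 -1;0 0 0 0 0 0 -1'; python3 -m jog '0 0 0 0 0 0.025 -1; 0 0 0 0 0 0 -1;0 0 0 0 0 0 -1'; done
```

```text
clock: 14.45
tool_pos: [0.5664, 0.0803, 0.1381]
orientation: [-180.0, 0.0, -150.1]
force: [-0.4, 0.3, 6.5]
opening: 0.0237
clock: 14.82
tool_pos: [0.5664, 0.0802, 0.1363]
orientation: [-180.0, 0.0, -150.1]
force: [-1.8, -0.3, 7.3]
opening: 0.0242
clock: 15.2
tool_pos: [0.5664, 0.0802, 0.1354]
orientation: [-180.0, 0.0, -150.1]
force: [-1.5, 0.6, 8.2]
opening: 0.0238
```

```bash
python3 -m jog '0 0 0 0 0 0.02 -1; 0 0 0 0 0 0 -1;0 0 0 0 0 0 -1'; python3 -m jog '0 0 0 0 0 0.015 -1; 0 0 0 0 0 0 -1;0 0 0 0 0 0 -1'; python3 -m jog '0 0 0 0 0 0.015 -1; 0 0 0 0 0 0 -1;0 0 0 0 0 0 -1'
```

```text
clock: 15.58
tool_pos: [0.5664, 0.0802, 0.1346]
orientation: [-180.0, 0.0, -150.1]
force: [-2.2, 0.6, 7.3]
opening: 0.0239
clock: 15.95
tool_pos: [0.5664, 0.0802, 0.1341]
orientation: [-180.0, 0.0, -150.1]
force: [-1.6, 0.3, 8.9]
opening: 0.0236
clock: 16.32
tool_pos: [0.5664, 0.0803, 0.1338]
orientation: [-180.0, 0.1, -150.1]
force: [-3.5, 0.4, 11.0]
opening: 0.0238
```

```bash
python3 -m jog '0 0 0 0 0 0.015 -1; 0 0 0 0 0 0 -1;0 0 0 0 0 0 -1'; python3 -m jog '0 0 0 0 0 0.015 -1; 0 0 0 0 0 0 -1;0 0 0 0 0 0 -1'
```

```text
clock: 16.7
tool_pos: [0.5665, 0.0802, 0.1338]
orientation: [-180.0, 0.1, -150.1]
force: [-3.8, -0.6, 14.9]
opening: 0.0239
clock: 17.08
tool_pos: [0.5666, 0.0802, 0.1337]
orientation: [-179.9, 0.1, -150.1]
force: [-6.0, 0.2, 18.0]
opening: 0.0238
```

The stop is reached: z is steady at 0.1337–0.1338 while the force climbs. I'll ease off slightly, then check the pin in the grip.

```bash
python3 -m jog '0 0 0 0 0 -0.008 -1; 0 0 0 0 0 0 -1; 0 0 0 0 0 0 -1';python3 cl.py 11; python3 -c "
from h import *
f=[]
o=ctrl.get_obs();print(o['clock'],o['tool_pos'],o['orientation'],o['force'],o['moment'],o['opening'])"
```

```text
clock: 17.45
tool_pos: [0.5665, 0.0802, 0.1337]
orientation: [-180.0, 0.1, -150.1]
force: [-4.3, 0.8, 16.7]
opening: 0.0239
206 -8.8 9.0 -9.1 3.2
212 -8.8 8.7 -5.7 6.2
224 -8.9 9.0 -12.1 -41.8
236 -8.8 8.7 -12.0 -59.1
239 -8.9 8.9 -12.1 -63.0
[(212, [0.0, -5.0, 0.0]), (215, [0.0, -5.0, -5.0]), (218, [1.0, -12.0, -32.0]), (221, [1.0, -12.0, -37.0]), (224, [1.0, -11.0, -41.0]), (227, [1.0, -11.0, -46.0]), (230, [1.0, -11.0, -51.0]), (233, [1.0, -12.0, -55.0]), (236, [1.0, -12.0, -59.0]), (239, [1.0, -12.0, -63.0]), (242, [1.0, -32.0, -114.0]), (245, [1.0, -32.0, -116.0])]
17.6 [0.56656248 0.08021108 0.13372493] [-1.79956983e+02  8.24482550e-02 -1.50057104e+02] [-4.66294168  0.58874136 16.21044785] [ 0.15103461  2.12862581 -0.00418997] 0.023816476555376977
```

View pics/c11.png

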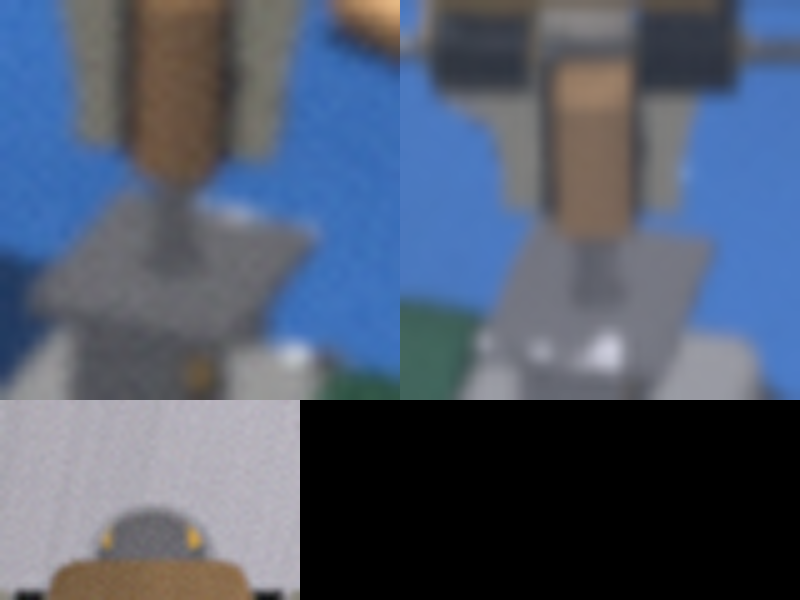

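The pin hasn't slipped in the grip, the tilt is 0.1° or less, and travel from contact to the stop was 10 mm. The push holds steady at about 16 N, so I'm handing in.

```bash
python3 -m jog '0 0 0 0 0 0 -1; 0 0 0 0 0 0 -1' && python3 -c "
from plant import ctrl
print(ctrl.close_job())"
```

```text
clock: 17.85
tool_pos: [0.5666, 0.0802, 0.1337]
orientation: [-180.0, 0.1, -150.1]
force: [-4.7, 0.9, 16.9]
opening: 0.0243
the job is handed in; nothing more can be done
None
```

I took the lock pin out of the stone block, lowered it through the guard hole and pressed the plunger onto its stop. I handed the job in at 17.85 s while still holding it there.

**Last checks**
- **Plunger:** contact came at about 0.144 m tool height and it stopped at 0.1337 m, the 10 mm of full travel. Further push commands raised only the force, not the depth, to a peak of 18 N. I eased off slightly, and the final hold was steady at about 17 N, against 10 N from the spring at the bottom.
- **Pin:** the tool tilt is 0.1° or less. The wrist depth readings show the handle has not slipped in the grip (opening 24 mm), and the cameras show the shank inside the guard hole.

**What disagreed**
- **Fingertips:** they sit about 37 mm behind the reported tool point. My first grasp held only the top 10 mm of the handle, so I opened, went lower and gripped again before lifting.
- **Wrist camera:** it read about 1.5 mm off sideways, and I corrected for that before going into the hole.
- **Side force:** about 5 N remained at the end, probably the shank pressing lightly on the hole edge or tip friction.

I touched nothing else on the bench, but I did not take a final picture of the other items to confirm it.

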